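# Unlatch the hold-down arm and hold it up off the ball

## Robot

A 6-joint arm with a two-finger parallel gripper is mounted at the origin on a cart in front of the work surface, level with it; the furniture and walls round the work are solid. World frame = base frame: x ahead of the robot, y to its left, z up, the work surface at z = 0. Lengths are in mm, angles in rad, forces in N, time in s.
With the tool pointing down it reaches from about 350 to 875 mm from the base axis. Payload 4.2 kg.
Tool frame: the origin (TCP) lies at the very end of the fingers, on their centre line; the grasp point (between the pads) lies 19 mm behind it; z points along the fingers, y is the line along which they close (so a half turn about z gives the same grasp; the last joint's range is limited). The gripper opens to 85 mm and grips with 20 to 120 N. Pads are 22 mm wide; open, the fingers measure 114 mm over their backs; the gripper's body (76 mm by 85 mm) begins 54 mm behind the grasp point. The pads swing forward as they close: fully open they stand 13 mm farther back than shut.
Start: joints at [1.362, 0.385, 0.008, 0, -1.194, -0.259], TCP at [281.794, 557.846, 231.312] pointing down, gripper open.
Joint ranges: [-3.14, 3.14], [-1.21, 2.06], [-1.07, 1.41], [-3.16, 2.05], [-2.99, -0.16], [-3.1, 3.1]. Speed limits (rad/s): [2.79, 2.79, 3.14, 3.14, 3.14, 3.14].

## Interface

Orientations are given as a unit quaternion [x, y, z, w].
In Python, from bench import read_state, get_image, camera_model, job_done gives the robot as it stands.
- The arm moves only by the shell command python3 -m handwheel 'ROWS'. ROWS is JSON, a list of rows, each a list of 7 numbers: the shift along the tool's x, y, z in m, then the turn, a rotation vector about the tool's x, y, z in rad, then the gripper's target within -1 to 1 (fully open at 1, half-way at 0, shut at -1). In form: [[dx, dy, dz, wx, wy, wz, jaw], ...]. A call has 1 to 10 rows; each row is the pose to reach, as a shift and turn from the pose commanded when the call began, along the tool's axes at that moment; what a row does not reach only later rows make up. A row lasts 1/8 s, in which the tool goes at most 62.5 mm and 10.7 degrees, less where a joint would pass 70% of its speed; a pose out of reach is approached as far as the arm can. A call with a gripper value outside its range is refused whole. The fingers move at their own pace and stop on an object; the grip force is fixed at half the most. Time passes only in rows, so rows that repeat a pose let the fingers close. It gives the time, the measured TCP pose, the force, the opening and the grip force at its end, in the units of the state.
- read_state(): the state, without advancing time (a new reading comes with each control period).
- get_image(name): name is "scene" or "side" or "wrist"; returns (picture, depth): 384x512x3 uint8, blue, green, red; 384x512 float32, mm along the optical axis (not along the pixel's ray), 0 where there is no reading.
- camera_model(name): a dict with "K" (3x3 intrinsics, pixels), "dist" ([k1, k2, p1, p2, k3] as OpenCV has them; the pictures are not rectified), "rvec" (rotation vector, rad) and "tvec" (3), from world to camera coordinates, as OpenCV has them; the wrist camera has in their place "hand_eye" (4x4, takes a point from camera to tool coordinates, whose origin is the TCP and whose axes are the flange's). Camera axes: x right, y down, z forward; pixel columns grow to the right and rows downward; lengths in mm; the calibration is good to about 2 mm. A picture is of the moment at which its call begins: read the wrist's pose just before it. camera_model takes no time and is no camera call.
- job_done(): hands the job in; it is judged then, once.
The state is a dict: "clock": time; "joints": joint angles; "joint_vel": joint speeds; "joint_efforts": joint torques, N m; "position": TCP position; "ee_rot": TCP orientation; "contact_force": force on the tool from outside, world axes, zero at the start; "wrist_torque": the same for the moment, N m; "gripper_width": finger opening in mm; "grasp_force": force on a finger pad.
Only numpy, scipy, OpenCV 4.12 (cv2) and the standard library are available. Lean on these libraries where they do the work, as an engineer would, in place of code of your own. Each camera call takes 0.05 s, during which the arm holds its last target. There are 200 camera calls.

## Task

A hold-down arm is latched over a ball stud to clamp a carving blank, and the small turned maul has been left standing on its head against the arm's latch, in the way of its upright pull tab. First stand the maul upright, on its head, on the bench at least 15 cm from the pull tab and let go of it; then pull the tab sideways out of the coupler against its spring and, with it pulled, lift the arm's free end off the ball. The program finishes while still holding the arm raised, its coupler at least 8 cm higher than it was, steady; do not shift the blank or disturb the wax tin, the bench brush and the tumbler.

Things in the scene. Friction and masses are not known exactly. Their poses are not given: they have to be found in the camera images.
- fixture: hold-down fixture bolted to the bench: dark steel sole plate 290 x 100 x 10 mm, ball stud at its near end, grey hinge clevis (106 mm high, hinge pin level along y, 115 mm behind the origin, 88 mm up) at its far end. Fixed. Origin: centre of the plate's underside, on the bench top; x runs along the plate from the ball end (-x, nearer the robot) to the hinge end (+x), y to the left, z up
- ball (a point): centre of the steel ball (28 mm diameter) that the coupler sits over; in the fixture's frame at (-0.105, 0, 0.080)
- coupler (a point): point of the hold-down arm's coupler that coincides with the ball's centre while the arm is down (80 mm above the bench); it swings up with the arm on a radius of 220 mm about the hinge pin. The grey coupler is 74 x 46 mm, its crown 109 mm above the bench; a latch housing 50 mm wide along x, top at 78 mm, sticks out of its right side to 51 mm from the arm's centre line
- tab (a point): point in the middle of the flat faces of the black upright pull tab, 12 mm thick along the fixture's y, 30 mm wide, round-topped, reaching from 15 mm below to 44 mm above the 10 mm stem it sits on at the coupler's right (-y) side. Arm down and latched: at (-0.105, -0.087, 0.0955) in the fixture's frame, 29 mm over the stem's axis; 30 mm free between the latch housing and the tab for a finger
- tongue (a joint): hinge of the grey hold-down arm (rad): 0 down on the ball, grows as its free end (the coupler) is lifted, stop at 1.0. The arm turns up about the hinge pin, weighs 0.5 to 0.75 kg and falls back when let go; a rubber foot on its screw rests over the blank
- latch (a joint): pull of the latch (m): 0 latched, grows to the stop at 0.020 as the tab is pulled along the fixture's -y, away from the coupler. A spring draws it back: 4 N at 0, 10 N at 0.020. The fork on the stem holds the coupler on the ball until the tab is out by about 13 mm; it must stay out until the coupler is some 20 mm up, after that it may spring back
- maul: small turned wooden maul, 162 mm long, 0.15 to 0.25 kg, standing on its flat head (53 mm across, 88 mm high), its handle (22 mm diameter) pointing up, just beside the tab on the fixture's -y side. Origin: on the side of the head, 26.5 mm from the maul's axis, 81 mm above its foot; its y axis points down towards the head, its z axis from the origin to the maul's axis
- maul_grip (a point): point on the maul's axis in the middle of its handle, 126 mm above its foot (the handle ends 36 mm higher)
- blank: carved pale lime blank, 99 x 447 x 45 mm, lying across the sole plate under the arm's foot, long axis along y. Origin: centre of its underside
- wax_tin: round dark tin, 69 mm diameter, 32 mm high, on the left of the arm; origin: centre of its underside. Leave alone
- bench_brush: bench brush with dark stock, 46 x 113 x 59 mm, on the left of the arm; origin: centre of its underside. Leave alone
- tumbler: clear tumbler, 81 mm diameter, 101 mm high, on the left of the arm; origin: centre of its underside. Leave alone
Things that resemble listed ones, but are neither listed nor needed, are in the scene too. Of the things like the maul, leave any that is blue or orange; of the rest the smaller one is meant.

How it is judged:
By the outcome, as a careful person would: the job done as asked, in the order asked, and still so for the second after the job is handed in, while the arm keeps its last pose, push and grip.
It also fails if it takes over 45 s, if anything falls off the work surface, if the arm or the gripper's body presses on something with over 40 N, if the wrist force passes 120 N, or if a joint passes its speed limit or range.

## Working session

There is one attempt and no reset: what is moved stays moved. The work goes in short steps, Python scripts to look and compute and a shell command to move; the robot and the scene stay as the last step left them, time stands still between calls to the robot, and variables do not carry over. Pictures are saved under pics/ and viewed, at most 10 in all, crops included, and the job is handed in when it is done.

```bash
mkdir -p pics; cat > h.py <<'E'
import numpy as np, cv2
from scipy.spatial.transform import Rotation as R
from bench import read_state,get_image,camera_model
def cloud(name):
    s=read_state(); im,d=get_image(name); c=camera_model(name)
    K=np.array(c["K"],float);D=np.array(c["dist"],float)
    h,w=d.shape; u,v=np.meshgrid(np.arange(w),np.arange(h))
    p=cv2.undistortPoints(np.stack([u,v],-1).reshape(-1,1,2).astype(float),K,D).reshape(h,w,2)
    P=np.dstack([p*d[...,None],d])
    if "hand_eye" in c:
        T=np.array(c["hand_eye"]); P=P@T[:3,:3].T+T[:3,3]
        P=P@R.from_quat(s["ee_rot"]).as_matrix().T+np.array(s["position"])
    else:
        r=cv2.Rodrigues(np.array(c["rvec"],float))[0]; P=(P-np.array(c["tvec"]).ravel())@r
    P[d==0]=np.nan
    return im,d,P
E
python3 - <<'E'
from h import *
s=read_state(); print({k:np.round(v,3) for k,v in s.items()})
ims=[]
for n in("scene","side"):
    im,d,P=cloud(n); np.savez(n+".npz",im=im,P=P); cv2.imwrite(f"pics/{n}0.png",im)
E
```

```text
{'clock': np.float64(0.0), 'joints': array([ 1.362e+00,  3.860e-01,  7.000e-03, -1.000e-03, -1.194e+00,
       -2.590e-01]), 'joint_vel': array([-0.   , -0.   ,  0.   ,  0.001, -0.   ,  0.003]), 'joint_efforts': array([-1.0000e-03, -3.9229e+01,  1.8840e+01,  4.1860e+00, -5.0000e-03,
        0.0000e+00]), 'position': array([281.545, 557.334, 230.236]), 'ee_rot': array([ 0.973, -0.232, -0.   ,  0.001]), 'contact_force': array([-0.342,  0.309,  0.239]), 'wrist_torque': array([ 0.097, -0.014, -0.029]), 'grasp_force': np.float64(0.0), 'gripper_width': np.float64(85.801)}
```

View pics/scene0.png

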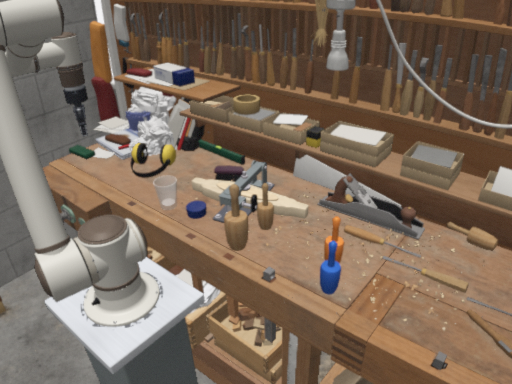

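View pics/side0.png

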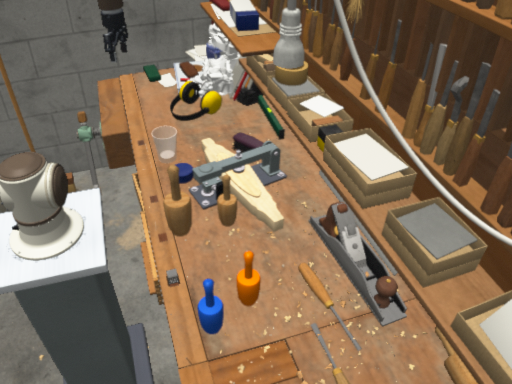

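Maul candidates in the scene view are the large maul (236,225), the small maul (265,208), orange (334,240) and blue (330,270). By the description I choose the small one, at side view (227,200). Next I check it in a crop and measure it.

```bash
python3 - <<'E'
from h import *
a=np.load("side.npz");b=np.load("scene.npz")
c1=cv2.resize(a["im"][120:240,145:305],None,fx=4,fy=4,interpolation=cv2.INTER_CUBIC)
cv2.imwrite("pics/crop.png",c1)
for n,q in(("side",a),("scene",b)):
    P=q["P"]; pts={"side":[(227,180),(227,205),(173,178),(177,205),(200,170),(260,150),(197,200),(262,180),(210,192),(205,145),(275,222),(164,140),(184,172)],"scene":[(265,190),(265,212),(236,195),(237,230),(240,180),(258,172),(254,203),(199,186),(304,211),(196,209),(166,190)]}[n]
    for u,v in pts: print(n,u,v,np.round(P[v,u]))
E
```

```text
side 227 180 [ 481. -116.  155.]
side 227 205 [ 476. -128.   83.]
side 173 178 [ 349. -112.  190.]
side 177 205 [ 349. -125.  115.]
side 200 170 [439.  13. 103.]
side 260 150 [630.  58. 102.]
side 197 200 [421.   0.   9.]
side 262 180 [630.  31.   9.]
side 210 192 [463.  12.  19.]
side 205 145 [498. 214.  48.]
side 275 222 [ 587. -187.   45.]
side 164 140 [369. 205.  98.]
side 184 172 [407. 111.  33.]
scene 265 190 [ 475. -111.  145.]
scene 265 212 [ 461. -120.   76.]
scene 236 195 [ 345. -112.  191.]
scene 237 230 [ 329. -123.   86.]
scene 240 180 [532.  42. 102.]
scene 258 172 [633.  46.  88.]
scene 254 203 [468. -71.  86.]
scene 199 186 [495. 211.  38.]
scene 304 211 [ 581. -185.   41.]
scene 196 209 [388. 116.  32.]
scene 166 190 [353. 216.  87.]
```

View pics/crop.png

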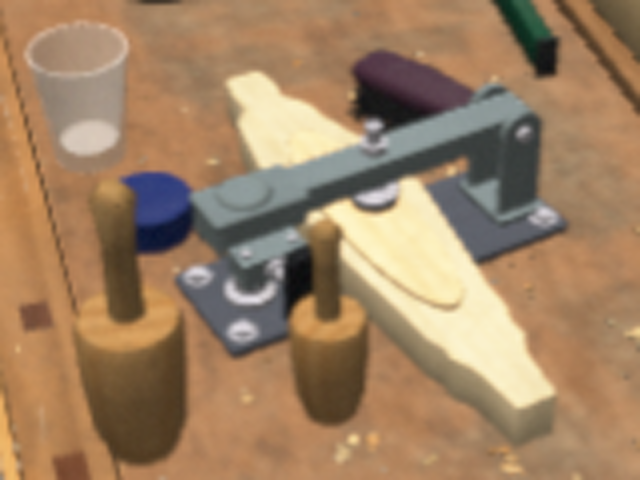

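The crop confirms it: the small maul stands at crop (328,330), right beside the black tab at (298,275). The big maul is at (130,370).

```bash
python3 - <<'E'
from h import *
A=[];C=[]
for n in("side","scene"):
    q=np.load(n+".npz");A.append(q["P"].reshape(-1,3));C.append(q["im"].reshape(-1,3).astype(int))
for n,P,c in zip(("side","scene"),A,C):
    hsv=cv2.cvtColor(c.astype(np.uint8)[None],cv2.COLOR_BGR2HSV)[0].astype(int)
    box=lambda x0,x1,y0,y1,z0,z1:(P[:,0]>x0)&(P[:,0]<x1)&(P[:,1]>y0)&(P[:,1]<y1)&(P[:,2]>z0)&(P[:,2]<z1)
    brown=hsv[:,1]>90
    m=box(430,540,-170,-80,108,175)&brown
    print(n,"handle",m.sum(),np.median(P[m],0).round(1),P[m].min(0).round(),P[m].max(0).round())
    m=box(420,540,-180,-75,30,84)&brown
    print("head",m.sum(),P[m].min(0).round(),P[m].max(0).round())
    m=box(400,700,-60,110,85,125)&(hsv[:,1]<80)
    r=cv2.minAreaRect(P[m][:,:2].astype(np.float32)); print("arm",m.sum(),r)
    # centreline direction
    Q=P[m][:,:2];Q=Q-Q.mean(0); v=np.linalg.svd(Q,full_matrices=False)[2][0]; print("dir",v,P[m].mean(0),np.degrees(np.arctan2(v[1],v[0])))
    m=box(390,720,-90,110,5,14)&(hsv[:,2]<110)
    r=cv2.minAreaRect(P[m][:,:2].astype(np.float32)); print("plate",m.sum(),r, cv2.boxPoints(r).round().tolist())
    m=box(430,520,-100,-30,60,130)&(hsv[:,2]<70)
    print("tab",m.sum(),P[m].min(0).round(),P[m].max(0).round(),np.median(P[m],0).round())
E
```

```text
side handle 133 [ 477.9 -112.8  141. ] [ 469. -120.  108.] [ 488. -105.  164.]
head 302 [ 453. -135.   30.] [504. -88.  84.]
arm 1059 ((562.025634765625, 17.495513916015625), (269.0404357910156, 102.14886474609375), 15.091837882995605)
dir [-0.96964297 -0.24452506] [547.06123003  33.67860611  98.9535363 ] -165.84623184019628
plate 456 ((548.9882202148438, 63.070213317871094), (290.5134582519531, 147.34396362304688), 13.660853385925293) [[390.0, 100.0], [425.0, -43.0], [708.0, 26.0], [673.0, 169.0]]
tab 93 [446. -75.  61.] [480. -31. 112.] [470. -71.  93.]
scene handle 73 [ 474.  -109.8  143.4] [ 467. -117.  110.] [ 486. -101.  164.]
head 229 [ 450. -132.   30.] [496. -89.  84.]
arm 505 ((558.4405517578125, 17.137245178222656), (272.036865234375, 104.36853790283203), 14.376441955566406)
dir [-0.97744332 -0.2111979 ] [551.93607872  40.25004574  99.78389512] -167.8074385262545
plate 72 ((547.2759399414062, 44.11888122558594), (310.9740905761719, 126.06426239013672), 0.9936411380767822) [[391.0, 104.0], [393.0, -22.0], [704.0, -16.0], [702.0, 110.0]]
tab 68 [457. -74.  60.] [484. -63. 113.] [465. -69.  86.]
```

```bash
cat >> h.py <<'E'
def go(p,a,tilt=0,yaw=13.9):
    "tool shift (m), rotvec to reach world TCP p with tool x at yaw a deg, tool leaning about fixture y by tilt rad"
    s=read_state();R0=R.from_quat(s["ee_rot"])
    a=np.radians(a);x=np.array([np.cos(a),np.sin(a),0]);z=np.array([0,0,-1.]);M=np.c_[x,np.cross(z,x),z]
    y=np.radians(yaw); T=R.from_rotvec(tilt*np.array([-np.sin(y),np.cos(y),0]))*R.from_matrix(M)
    print("now",np.round(s["position"],1),"j",np.round(s["joints"],2),"shift",np.round(R0.inv().apply((np.array(p)-s["position"])/1000),4),"rot",np.round((R0.inv()*T).as_rotvec(),4))
E
python3 - <<'E'
from h import *
P=np.vstack([np.load(n+".npz")["P"].reshape(-1,3) for n in("side","scene")])
for x in range(380,640,20):
    r=[]
    for y in range(-130,-440,-20):
        m=(abs(P[:,0]-x)<10)&(abs(P[:,1]-y)<10); r.append("%4d"%np.nanmax(P[m,2]) if m.any() else "   .")
    print(x," ".join(r))
print("y -130 step -20"); go([478,-112,230],-76.1)
E
```

```text
380  116    4    6    3    5    5    5    4    3    3    2    3    4   86   89   89
400    4    5   10    4    5    5    5    5    5    5    4    5    4    4    4    3
420    5    3   10    3    3    4    4    5    5    8    3   81   83    4    5    4
440    4    4    4    6    3    5    5    5   11    9    3  109  165   89    5    4
460   87    5    4    3    5    5    4    5    4    3    7  157  164   91    4    4
480   90   14    7    4    4    3    6    5    3    4    6   87   90   87    5    4
500   88   16    4    3    5    4    5    5    4    4    3    5    3    5    7   11
520    5    4    7    3    4    2    4  684  685  686    3    4    3    5    4   10
540    4    4    6    6    3    9  668  641  661  685    8   10    4    3    6   11
560   51   50    8    4    5    5    3    4  660  684    4    4  688  673   13    9
580   51   52   51   50    6    2    3    4  560  543    4   21   23  664  633    4
600   52   52   52   51    4    4    4    4    6    7   36   36   35   35  606  585
620   49   46   47   46    7    6    3    5    5   13   31   35   35   35   33   29
y -130 step -20
now [281.6 557.4 230.3] j [ 1.36  0.39  0.01 -0.   -1.19 -0.26] shift [0.4772 0.5088 0.0014] rot [ 0.0018 -0.001   0.8602]
```

```bash
python3 -m handwheel '[[0.05,0.052,0,0,0,0.09,1],[0.09,0.096,0,0,0,0.18,1],[0.13,0.139,0,0,0,0.27,1],[0.17,0.181,0,0,0,0.36,1],[0.21,0.224,0,0,0,0.45,1],[0.25,0.267,0,0,0,0.54,1],[0.29,0.309,0,0,0,0.63,1],[0.33,0.352,0,0,0,0.72,1],[0.37,0.394,0,0,0,0.8,1],[0.41,0.437,0,0,0,0.86,1]]'
python3 -m handwheel '[[0.03,0.02,0,0,0,0,1],[0.03,0.02,0,0,0,0,1]]'
python3 -c "
from h import *
go([478,-111.5,108],-76.1)
im,d,P=cloud('wrist');np.savez('w1.npz',im=im,P=P);cv2.imwrite('pics/w1.png',im)"
```

```text
clock: 1.35
position: [450.7, -18.9, 231.3]
ee_rot: [0.787, -0.617, 0.0, -0.0]
contact_force: [1.2, 0.3, -1.2]
gripper_width: 85.5
grasp_force: 0.0
clock: 1.6
position: [437.4, -52.9, 230.8]
ee_rot: [0.786, -0.618, -0.001, 0.0]
contact_force: [-0.7, 0.6, -0.6]
gripper_width: 85.5
grasp_force: 0.0
now [437.4 -52.9 230.8] j [ 0.25  0.07 -0.42 -0.   -1.09 -0.01] shift [ 0.0666 -0.0258  0.1227] rot [ 0.0015  0.0003 -0.0038]
```

View pics/w1.png

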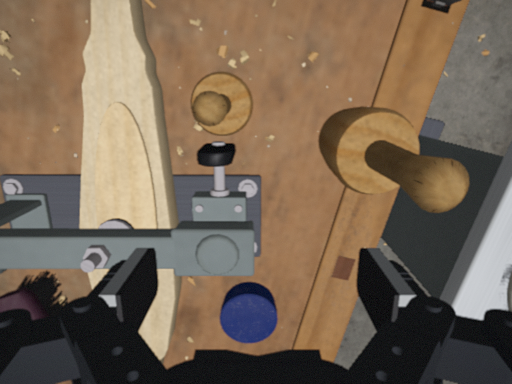

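The wrist view shows the small maul with its handle top at (210,108), the tab at (216,155), the stem at (219,180), the coupler crown at (217,252) and the big maul clear at (372,150). I measure the tab, maul and yaw from this view.

```bash
python3 - <<'E'
from h import *
q=np.load("w1.npz");P=q["P"];g=cv2.cvtColor(q["im"],cv2.COLOR_BGR2GRAY)
def rep(n,u0,u1,v0,v1,z0,z1,f=None):
    S=P[v0:v1,u0:u1].reshape(-1,3);G=g[v0:v1,u0:u1].ravel();m=(S[:,2]>z0)&(S[:,2]<z1)
    if f is not None:m&=f(G)
    S=S[m];r=cv2.minAreaRect(S[:,:2].astype(np.float32));print(n,len(S),S.mean(0).round(1),np.round(r[0],1),np.round(r[1],1),round(r[2],1))
rep("handle",190,235,85,130,150,170)
rep("head",185,260,65,145,80,95)
rep("tab",190,245,138,175,90,118,lambda G:G<70)
rep("housing",185,250,192,225,70,84)
rep("crown",172,256,220,278,100,114)
rep("armtop",2,172,225,272,90,112)
rep("plate",0,262,174,260,5,14)
E
```

```text
handle 970 [ 481.4 -106.1  158.6] [ 481.9 -105.7] [21.7 20.8] 13.3
head 1951 [ 477.4 -109.1   85.4] [ 481.6 -105.3] [50.1 50.4] 13.7
tab 539 [476.1 -66.  104.9] [476.5 -64.9] [28.  11.1] 13.2
housing 1628 [464.9 -13.2  77.3] [466.  -14.4] [59.3 28.6] 11.9
crown 1949 [459.1  18.5 104.2] [461.5  20. ] [71.9 43. ] 13.5
armtop 5193 [575.6  44.6  99.4] [574.   48.1] [163.8  38.8] 16.2
plate 4813 [564.6  20.3   9.7] [559.4  42.8] [290.4  99. ] 12.8
```

```bash
python3 -m handwheel '[[0.031,-0.015,0,0,0,0.004,1],[0.063,-0.029,0,0,0,0.008,1],[0.063,-0.029,0.02,0,0,0.008,1],[0.063,-0.029,0.06,0,0,0.008,1],[0.063,-0.029,0.1,0,0,0.008,1],[0.063,-0.029,0.12,0,0,0.008,1],[0.063,-0.029,0.12,0,0,0.008,1],[0.063,-0.029,0.12,0,0,0.008,0]]'
python3 -m handwheel '[[0,0,0,0,0,0,-0.3],[0,0,0,0,0,0,-1],[0,0,0,0,0,0,-1],[0,0,0,0,0,0,-1],[0,0,0,0,0,0,-1]]'
```

```text
clock: 2.65
position: [482.9, -104.6, 112.2]
ee_rot: [0.786, -0.619, 0.001, -0.0]
contact_force: [-0.1, 0.4, 0.8]
gripper_width: 69.6
grasp_force: 0.0
clock: 3.28
position: [481.9, -105.3, 112.1]
ee_rot: [0.785, -0.619, 0.0, -0.0]
contact_force: [-2.3, 0.4, 5.2]
gripper_width: 20.1
grasp_force: 58.3
```

```bash
python3 -m handwheel '[[0,0,-0.01,0,0,0,-1],[0,0,-0.03,0,0,0,-1],[0.03,0,-0.03,0,0,0,-1],[0.065,0.025,-0.03,0,0,0,-1],[0.1,0.05,-0.03,0,0,0,-1],[0.13,0.07,-0.03,0,0,0,-1],[0.14,0.077,-0.03,0,0,0,-1],[0.14,0.077,-0.03,0,0,0,-1],[0.14,0.077,-0.015,0,0,0,-1]]'
python3 -c "
from h import *
im,d,P=cloud('side');cv2.imwrite('pics/s2.png',cv2.resize(im[100:340,120:320],None,fx=2.5,fy=2.5))"
```

```text
clock: 4.4
position: [440.9, -258.9, 126.8]
ee_rot: [0.785, -0.619, 0.002, -0.001]
contact_force: [-0.6, 0.1, -2.9]
gripper_width: 19.9
grasp_force: 58.9
```

View pics/s2.png

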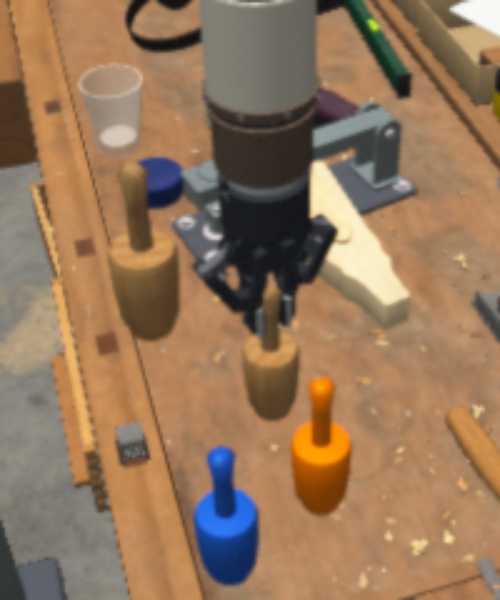

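The maul hangs upright in the gripper at crop (272,350), clear of the orange one at (320,450). I lower it gently and release.

```bash
python3 -m handwheel '[[0,0,0.007,0,0,0,-1],[0,0,0.012,0,0,0,-1],[0,0,0.0145,0,0,0,-1],[0,0,0.0145,0,0,0,-1],[0,0,0.0145,0,0,0,-1]]'
```

```text
clock: 5.08
position: [439.6, -259.3, 112.2]
ee_rot: [0.785, -0.619, 0.0, -0.0]
contact_force: [-0.8, 0.3, 2.1]
gripper_width: 19.8
grasp_force: 59.3
```

```bash
python3 -m handwheel '[[0,0,0,0,0,0,0],[0,0,0,0,0,0,0.5],[0,0,0,0,0,0,1],[0,0,0,0,0,0,1],[0,0,0,0,0,0,1],[0,0,-0.03,0,0,0,1],[0,0,-0.08,0,0,0,1],[0,0,-0.13,0,0,0,1],[0,0,-0.13,0,0,0,1]]'
python3 -c "
from h import *
print(np.round(camera_model('wrist')['hand_eye'],2))
for a in(13.4,-166.6): go([476.5,-65.5,200],a)"
```

```text
clock: 6.2
position: [441.8, -260.1, 246.4]
ee_rot: [0.785, -0.619, 0.005, -0.002]
contact_force: [0.4, -0.8, -0.1]
gripper_width: 85.6
grasp_force: 0.0
[[   0.     -0.96   -0.28   71.45]
 [   1.      0.     -0.     -0.52]
 [   0.     -0.28    0.96 -142.16]
 [   0.      0.      0.      1.  ]]
now [ 441.8 -260.1  246.4] j [-0.21  0.18 -0.25  0.   -1.14  0.45] shift [-0.1814 -0.0788  0.0461] rot [-0.0025 -0.0111 -1.5691]
now [ 441.8 -260.1  246.4] j [-0.21  0.18 -0.25  0.   -1.14  0.45] shift [-0.1814 -0.0788  0.0461] rot [-0.0111  0.0025  1.5725]
```

```bash
python3 -m handwheel '[[-0.02,-0.01,0,0,0,0.17,1],[-0.04,-0.02,0,0,0,0.34,1],[-0.06,-0.03,0,0,0,0.51,0.5],[-0.085,-0.04,0,0,0,0.68,0],[-0.11,-0.05,0.01,0,0,0.85,-0.3],[-0.135,-0.06,0.02,0,0,1.02,-0.35],[-0.16,-0.07,0.03,0,0,1.19,-0.35],[-0.181,-0.079,0.04,0,0,1.36,-0.35],[-0.181,-0.079,0.046,0,0,1.53,-0.35],[-0.181,-0.079,0.046,0,0,1.57,-0.35]]'
python3 -m handwheel '[[0,0,0,0,0,0,-0.35],[0,0,0,0,0,0,-0.35]]'
python3 - <<'E'
from h import *
go([476.5,-65.5,80],-166.6)
im,d,P=cloud('wrist');np.savez('w2.npz',im=im,P=P);cv2.imwrite('pics/w2.png',im)
E
```

```text
clock: 7.45
position: [473.3, -64.5, 194.3]
ee_rot: [-0.117, 0.993, 0.0, -0.002]
contact_force: [-0.2, 0.8, -0.2]
gripper_width: 27.4
grasp_force: 0.0
clock: 7.7
position: [474.0, -64.9, 195.5]
ee_rot: [-0.118, 0.993, 0.0, -0.0]
contact_force: [-0.5, -0.7, -0.6]
gripper_width: 28.1
grasp_force: 0.0
now [474.  -64.9 195.5] j [ 0.2   0.17 -0.39 -0.   -1.01 -1.54] shift [-0.0024 -0.0012  0.1155] rot [ 0.0001 -0.0005  0.0023]
```

View pics/w2.png

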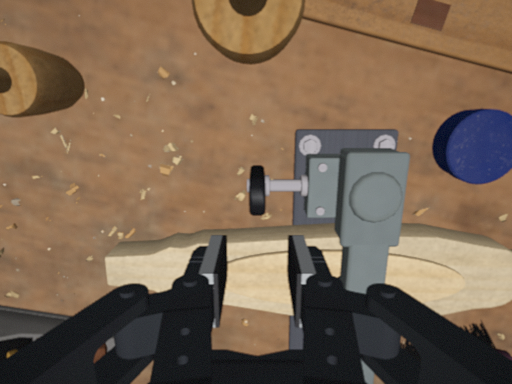

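The wrist view shows the tab at (258,190), centred between the fingertips (220 and 295). The small maul stands upright at (40,80).

```bash
python3 - <<'E'
from h import *
q=np.load("w2.npz");P=q["P"];g=cv2.cvtColor(q["im"],cv2.COLOR_BGR2GRAY)
def rep(n,u0,u1,v0,v1,z0,z1,f=None):
    S=P[v0:v1,u0:u1].reshape(-1,3);G=g[v0:v1,u0:u1].ravel();m=(S[:,2]>z0)&(S[:,2]<z1)
    if f is not None:m&=f(G)
    S=S[m];r=cv2.minAreaRect(S[:,:2].astype(np.float32));print(n,len(S),S.mean(0).round(1),S[:,2].max().round(),np.round(r[0],1),np.round(r[1],1),round(r[2],1))
rep("tab",235,275,155,225,100,118,lambda G:G<70)
rep("housing",304,342,150,222,70,84)
rep("crown",335,412,145,248,100,114)
rep("plate",290,400,125,225,5,14)
rep("maulhead",0,85,40,120,80,95)
E
```

```text
tab 466 [474.8 -64.8 107. ] 111.0 [476.5 -64.4] [26.8 10.9] 14.0
housing 2033 [463.3 -13.7  77.2] 84.0 [462.9 -14.6] [58.6 27. ] 11.4
crown 3055 [457.1  19.1 104.2] 110.0 [460.7  20.8] [72.2 44. ] 13.8
plate 2780 [447.6   3.2   9.6] 14.0 [465.6  22.2] [ 98.4 100.2] 13.6
maulhead 2548 [ 438.3 -246.9   85.5] 95.0 [ 439.5 -247.6] [51.5 30.1] 1.2
```

```bash
python3 -m handwheel '[[-0.0025,-0.0005,0.03,0,0,0,-0.35],[-0.0025,-0.0005,0.06,0,0,0,-0.35],[-0.0025,-0.0005,0.08,0,0,0,-0.35],[-0.0025,-0.0005,0.095,0,0,0,-0.35],[-0.0025,-0.0005,0.105,0,0,0,-0.35],[-0.0025,-0.0005,0.113,0,0,0,-0.35],[-0.0025,-0.0005,0.113,0,0,0,-0.35]]'
python3 -m handwheel '[[0,0,0,0,0,0,-1],[0,0,0,0,0,0,-1],[0,0,0,0,0,0,-1],[0,0,0,0,0,0,-1]]'
```

```text
clock: 8.62
position: [476.6, -64.8, 82.5]
ee_rot: [-0.118, 0.993, -0.0, -0.0]
contact_force: [0.5, 0.5, 0.2]
gripper_width: 27.7
grasp_force: 0.0
clock: 9.12
position: [477.1, -64.4, 83.4]
ee_rot: [-0.118, 0.993, 0.0, 0.001]
contact_force: [-2.1, 3.4, 4.9]
gripper_width: 11.0
grasp_force: 59.7
```

```bash
python3 -m handwheel '[[0,-0.003,0,0,0,0,-1],[0,-0.006,0,0,0,0,-1],[0,-0.009,0,0,0,0,-1],[0,-0.012,0,0,0,0,-1],[0,-0.015,0,0,0,0,-1],[0,-0.018,0,0,0,0,-1],[0,-0.018,0,0,0,0,-1],[0,-0.018,0,0,0,0,-1]]'
```

```text
clock: 10.12
position: [481.2, -81.3, 83.4]
ee_rot: [-0.118, 0.993, 0.001, 0.0]
contact_force: [-2.1, 9.0, 6.7]
gripper_width: 11.1
grasp_force: 60.1
```

```bash
python3 -m handwheel '[[0,0,-0.0055,0,0.025,0,-1],[0,0,-0.011,0,0.05,0,-1],[-0.0003,0,-0.0165,0,0.075,0,-1],[-0.0006,0,-0.022,0,0.1,0,-1],[-0.0018,0,-0.033,0,0.15,0,-1],[-0.0018,0,-0.033,0,0.15,0,-1]]'
```

```text
clock: 10.88
position: [482.4, -80.1, 114.7]
ee_rot: [-0.117, 0.99, -0.007, -0.075]
contact_force: [-1.8, 8.4, -3.2]
gripper_width: 10.5
grasp_force: 58.8
```

```bash
python3 -m handwheel '[[0,0,-0.011,0,0.05,0,-1],[-0.0006,0,-0.022,0,0.1,0,-1],[-0.0018,0,-0.033,0,0.15,0,-1],[-0.0035,0,-0.0438,0,0.2,0,-1],[-0.0057,0,-0.0545,0,0.25,0,-1],[-0.0085,0,-0.0652,0,0.3,0,-1],[-0.0097,0,-0.0694,0,0.32,0,-1],[-0.0097,0,-0.0694,0,0.32,0,-1],[-0.0097,0,-0.0694,0,0.32,0,-1]]'
python3 - <<'E'
from h import *
s=read_state();print(s["joints"].round(2) if hasattr(s["joints"],"round") else s["joints"])
im,d,P=cloud('side');cv2.imwrite('pics/s3.png',cv2.resize(im[80:280,120:320],None,fx=3,fy=3))
E
```

```text
clock: 12.0
position: [501.0, -75.2, 181.3]
ee_rot: [-0.114, 0.966, -0.025, -0.232]
contact_force: [-3.4, 8.6, -1.2]
gripper_width: 10.8
grasp_force: 58.9
[ 0.18  0.47 -0.09  0.02 -1.49 -1.53]
```

View pics/s3.png

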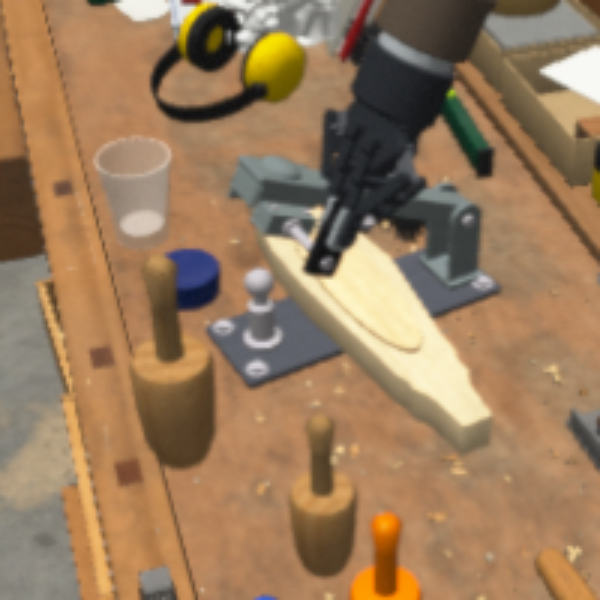

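The ball (crop 258,285) is bare, the arm is raised in the gripper, and the maul stands clear at (322,510). I settle and check the coupler's height once.

```bash
python3 -m handwheel '[[0,0,0,0,0,0,-1],[0,0,0,0,0,0,-1],[0,0,0,0,0,0,-1],[0,0,0,0,0,0,-1]]'
python3 - <<'E'
from h import *
im,d,P=cloud('side')
S=P[130:150,195:225].reshape(-1,3); S=S[(S[:,2]>120)&(S[:,0]<560)&(S[:,1]>-30)]
print(len(S),np.percentile(S,[5,50,95],axis=0).round())
E
```

```text
clock: 12.55
position: [501.0, -75.2, 181.3]
ee_rot: [-0.114, 0.966, -0.025, -0.232]
contact_force: [-3.8, 9.1, -0.9]
gripper_width: 10.8
grasp_force: 58.9
434 [[445.  -5. 172.]
 [472.   8. 194.]
 [508.  36. 210.]]
```

```bash
python3 -c "from bench import job_done; print(job_done())"
```

```text
the job is handed in; nothing more can be done
None
```

The job is handed in. The small maul stands upright about 19 cm from the tab, and the latch was pulled about 17 mm. The hold-down arm is held steady with its coupler about 10 cm higher by the tool's rise; the blank, tin and tumbler looked unmoved in the last picture (the brush was mostly hidden).

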